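# Feel along the fret ends

### The job

Feel the fret ends of the clamped guitar neck for sharp spots: run the fingertips, best kept closed together, lightly along the treble edge of the fretboard (the long side away from the robot), pushing just enough that the neck gives a little in its pads, from the first fret at the nut end along to the fifteenth. Finish there, with the fingertips still resting lightly against the edge at the fifteenth fret. Do not grasp the neck or press hard, and leave the loose things on the bench where they are.

Things in the scene. Friction and masses are not known exactly. Their poses are not given: they have to be found in the camera images.
- nut (a point): dark fretboard with 22 steel frets on a pale guitar neck lying face up across the bench. 472 mm long, 43 mm wide at the white nut, 57 at the heel end, 6 thick; top 101 mm above the bench. Origin: top surface, centre line, at the nut. y: along it to the headstock (frets lie to -y); x: across to the treble edge, away from the robot; z up. The treble edge is straight and smooth, fret ends flush.
- neck (a joint): how far (m) the neck has been pushed sideways in the clamp's soft pads, from the treble side towards the bass side (along the fretboard's -x): 0 at rest, 0.02 at the stop. The pads give like a spring, about 0.6 N per mm, and bring the neck back. A light touch is a push of about 1 to 10 mm (0.6 to 6 N).
- edge_1 (a point): end of fret 1 on the treble edge: the point where this fret meets the fretboard's top rim on the side away from the robot, 36 mm from the nut; moves with the neck, axes as the fretboard's
- edge_3 (a point): end of fret 3 on the treble edge: the point where this fret meets the fretboard's top rim on the side away from the robot, 103 mm from the nut; moves with the neck, axes as the fretboard's
- edge_5 (a point): end of fret 5 on the treble edge: the point where this fret meets the fretboard's top rim on the side away from the robot, 163 mm from the nut; moves with the neck, axes as the fretboard's
- edge_7 (a point): end of fret 7 on the treble edge: the point where this fret meets the fretboard's top rim on the side away from the robot, 216 mm from the nut; moves with the neck, axes as the fretboard's
- edge_9 (a point): end of fret 9 on the treble edge: the point where this fret meets the fretboard's top rim on the side away from the robot, 263 mm from the nut; moves with the neck, axes as the fretboard's
- edge_12 (a point): end of fret 12 on the treble edge: the point where this fret meets the fretboard's top rim on the side away from the robot, 324 mm from the nut; moves with the neck, axes as the fretboard's
- edge_15 (a point): end of fret 15 on the treble edge: the point where this fret meets the fretboard's top rim on the side away from the robot, 376 mm from the nut; moves with the neck, axes as the fretboard's
- cradle: wooden stand of the neck, fixed to the bench: a pillar wholly beneath the nut end and a padded cam clamp at the heel, whose jaws stand beside the neck from 425 to 475 mm from the nut (49 mm beyond fret 15), 104 mm high. Between them is clear air under the neck (39 mm wide, 27 deep with the fretboard). Origin on the bench below the centre line, 205 mm from the nut; axes as the fretboard's
- jar: green glass jar with brass lid, 60 mm across, 68 mm high, loose; origin under its centre
- sanding_block: black sanding block 55 x 90 x 28 mm, loose; origin under its centre
- tape_roll: yellow roll ring, 90 mm across, 20 mm high, loose; origin under its centre
- crowning_file: chrome crowning file with dark wooden handle, 260 mm long, 20 mm high, loose, on the robot's side of the neck; origin on the bench, 135 mm from the handle's end; x along the file towards its tip
- slot_gauge: flat brass fret slot gauge, 97 x 50 x 5 mm, loose, beyond the neck; origin under the plate

How it is judged:
By the outcome, as a careful person would: the job done as asked, in the order asked, and still so for the second after the job is handed in, while the arm keeps its last pose, push and grip.
It also fails if it takes over 45 s, if anything falls off the work surface, if the arm or the gripper's body presses on something with over 40 N, if the wrist force passes 120 N, or if a joint passes its speed limit or range.

### The arm

A 6-joint arm with a two-finger parallel gripper is mounted at the origin on the work surface. World frame = base frame: x ahead of the robot, y to its left, z up, the work surface at z = 0. Lengths are in m, angles in rad, forces in N, time in s.
With the tool pointing down it reaches from about 0.275 to 0.875 m from the base axis. Payload 12.5 kg.
Tool frame: the origin (TCP) lies at the very end of the fingers, on their centre line; the grasp point (between the pads) lies 19 mm behind it; z points along the fingers, y is the line along which they close (so a half turn about z gives the same grasp; the last joint's range is limited). The gripper opens to 85 mm and grips with 20 to 120 N. Pads are 22 mm wide; open, the fingers measure 114 mm over their backs; the gripper's body (76 mm by 85 mm) begins 54 mm behind the grasp point. The pads swing forward as they close: fully open they stand 13 mm farther back than shut.
Start: joints at [1.263, 0.351, 1.652, -0, 1.139, -0.085], TCP at [0.121, 0.536, 0.231] pointing down, gripper open.
Joint ranges: [-2.75, 2.75], [-0.79, 2.1], [0.01, 2.65], [-1.57, 4.71], [0.07, 3.14], [-2.87, 2.87]. Speed limits (rad/s): [2.22, 2.22, 2.79, 3.14, 3.14, 3.14].

### API

Orientations are given as a 3x3 rotation matrix whose columns are the frame's x, y, z axes.
In Python, from bench import manip gives the robot as it stands. Calls block until the motion is done:
- manip.move_ptp(position, orientation): joint-space move of the TCP to a pose.
- manip.move_l(position, attitude=None, max_speed=0.15): straight line of the TCP; attitude=None keeps the orientation; max_speed is the mean speed in m/s.
- manip.move_j(angles): joint-space move.
- manip.set_gripper(opening, effort=None): opening from 0.0 (shut) to 1.0 (fully open); effort is the grip in N (None keeps the last); returns when the fingers have stopped.
- manip.dwell(seconds).
- manip.inverse_kinematics(position, orientation): joint angles nearest the present ones, or None.
- manip.grab_frame(name): name is "side" or "top" or "wrist"; returns (picture, depth): 384x512x3 uint8, red, green, blue; 384x512 float32, m along the optical axis (not along the pixel's ray), 0 where there is no reading.
- manip.get_calibration(name): a dict with "camera_matrix" (3x3 intrinsics, pixels), "R" (3x3) and "t" (3): a world point X has camera coordinates R X + t. Camera axes: x right, y down, z forward; pixel columns grow to the right and rows downward; lengths in m; the calibration is good to about 2 mm. A picture is of the moment at which its call begins: read the wrist's pose just before it. get_calibration takes no time and is no camera call; for the wrist camera it gives the pose at the moment of the call.
A pose or a line that the arm cannot do raises manip.Unreachable and nothing moves.
- manip.sign_off(): hands the job in; it is judged then, once.
Trained networks look in the newest picture that a camera, given by its name, has taken for a name from the list of things; names that differ only in an ending like _2 or _b are one class to them, and where a whole thing is asked for, a point or a joint stands for the part that bears it (a point fixed in the world has none). Each returns a list of dicts, best first, with "confidence" (0 to 1); they miss things now and then, are a little off and sometimes report something else, mostly with a low value. They report only what shows in the picture. A call takes as long as a camera call.
- manip.look_for(camera, name): "at" ([x, y, z] in m, in world coordinates, good to about 4 mm: the middle of the surface that is visible of it).
Readings, each from a call of its own:
- manip.current_time(): time.
- manip.current_qpos(): joint angles.
- manip.current_joint_vel(): joint speeds.
- manip.current_joint_torque(): joint torques, N m.
- manip.current_ee_pos(): TCP position.
- manip.current_tcp_rot(): TCP orientation.
- manip.current_force(): force on the tool from outside, world axes, zero at the start.
- manip.current_ft_torque(): the same for the moment, N m.
- manip.current_grip_width(): opening from 0.0 (shut) to 1.0 (fully open).
- manip.current_grip_force(): force on a finger pad.
Only numpy, scipy, OpenCV 4.12 (cv2) and the standard library are available. Lean on these libraries where they do the work, as an engineer would, in place of code of your own. Each camera call takes 0.05 s, during which the arm holds its last target. There are 200 camera calls.

## Working session

There is one attempt and no reset: what is moved stays moved. The work goes in short steps, each a Python script; the robot and the scene stay as the last script left them, time stands still between calls to the robot, and variables do not carry over. Pictures are saved under pics/ and viewed, at most 10 in all, crops included, and the job is handed in when it is done.

```bash
mkdir -p pics; python3 - <<'E'
from bench import manip
import cv2,numpy as np
ims=[]
for c in("top","side"):
    p,d=manip.grab_frame(c); np.savez(f"pics/{c}.npz",p=p,d=d,**manip.get_calibration(c))
    cv2.imwrite(f"pics/{c}.png",p[:,:,::-1])
    for n in("nut","edge_1","edge_15","cradle","jar","slot_gauge","tape_roll","sanding_block","crowning_file"):
        print(c,n,[(np.round(r["at"],3).tolist(),round(r["confidence"],2)) for r in manip.look_for(c,n)[:2]])
print(manip.current_time(),manip.current_tcp_rot())
E
```

```text
top nut []
top edge_1 [([0.508, 0.088, 0.1], 0.97)]
top edge_15 [([0.508, 0.088, 0.1], 0.97)]
top cradle []
top jar [([0.611, -0.19, 0.068], 0.65)]
top slot_gauge [([0.586, 0.107, 0.007], 0.88)]
top tape_roll [([0.648, -0.008, 0.019], 0.85)]
top sanding_block [([0.677, 0.194, 0.028], 0.84)]
top crowning_file [([0.401, 0.02, 0.013], 0.96), ([0.671, 0.195, 0.026], 0.23)]
side nut [([0.496, -0.064, 0.099], 0.74)]
side edge_1 [([0.487, -0.067, 0.104], 0.89)]
side edge_15 [([0.487, -0.067, 0.104], 0.89)]
side cradle [([0.49, -0.148, 0.104], 0.81)]
side jar [([0.599, -0.202, 0.068], 0.64), ([0.493, -0.066, 0.103], 0.44)]
side slot_gauge [([0.584, 0.103, 0.006], 0.86)]
side tape_roll [([0.642, -0.009, 0.019], 0.97)]
side sanding_block [([0.49, -0.063, 0.103], 0.63), ([0.663, 0.193, 0.027], 0.57)]
side crowning_file [([0.396, -0.005, 0.013], 0.96), ([0.49, -0.062, 0.105], 0.33)]
1.0 [[-9.75280520e-01  2.20970375e-01 -2.76168142e-05]
 [ 2.20970376e-01  9.75280519e-01 -3.95119546e-05]
 [ 1.82031695e-05 -4.46377374e-05 -9.99999999e-01]]
```

View pics/top.png

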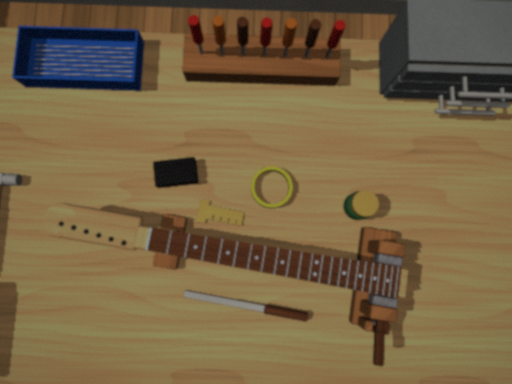

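View pics/side.png

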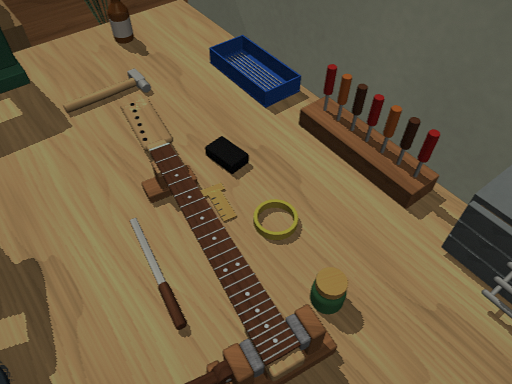

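The top view shows the neck from the nut at about (148,238) to the heel at about (400,280), with the treble edge on the upper side. The jar is at (362,205), and wood near (172,222) stands out beside the nut. Next I'll fit the edge from depth.

```bash
cat > h.py <<'E'
import numpy as np,cv2
def cloud(f):
    z=np.load(f); p,d=z["p"],z["d"]; K=z["camera_matrix"]
    v,u=np.indices(d.shape)
    C=np.stack([(u-K[0,2])/K[0,0]*d,(v-K[1,2])/K[1,1]*d,d],-1)
    W=(C-z["t"])@z["R"]; W[d==0]=np.nan
    return p,W
E
python3 - <<'E'
from h import *
for c in("top","side"):
    p,W=cloud(f"pics/{c}.npz")
    g=p.astype(int).sum(-1); z=W[...,2]
    if c=="top":
        for n,(u,v) in dict(nutL=(149,230),nutM=(148,239),nutR=(147,249),block=(175,221),block2=(163,263),base=(180,228),jawT=(388,258),jar=(365,203),gauge=(240,215)).items(): print(n,np.round(W[v,u],3),p[v,u])
    m=(z>.093)&(z<.109)&(np.abs(W[...,0]-.5)<.12)&(np.abs(W[...,1]-.05)<.3)
    P=W[m]; print(c,len(P),np.median(P[:,2]))
    # treble/bass edge vs y
    for y in np.arange(-.18,.36,.03):
        q=P[np.abs(P[:,1]-y)<.006]
        if len(q): print(round(y,2),np.round([q[:,0].min(),q[:,0].max(),np.median(q[:,2])],4))
    # white nut pixels
    s=p.max(-1).astype(int)-p.min(-1)
    w=m&(p.min(-1)>150)&(s<50); print("nut px",w.sum(),W[w].mean(0) if w.any() else "")
p,W=cloud("pics/top.npz")
cv2.imwrite("pics/c.png",cv2.resize(p[195:330,50:410,::-1],None,fx=2.2,fy=2.2,interpolation=cv2.INTER_CUBIC))
E
```

```text
nutL [0.544 0.222 0.102] [141 141 130]
nutM [0.527 0.223 0.101] [139 141 136]
nutR [0.509 0.223 0.102] [122 114 103]
block [0.567 0.19  0.02 ] [121  79  47]
block2 [0.48  0.21  0.021] [126  83  48]
base [0.553 0.179 0.024] [74 46 24]
jawT [ 0.505 -0.226  0.103] [99 95 96]
jar [ 0.612 -0.195  0.066] [145 121  61]
gauge [0.585 0.055 0.008] [145 123  61]
top 8285 0.10002120354694168
-0.18 [0.4434 0.4985 0.0999]
-0.15 [0.4481 0.5029 0.0998]
-0.12 [0.4527 0.506  0.0999]
-0.09 [0.4575 0.5105 0.1   ]
-0.06 [0.4621 0.5135 0.1001]
-0.03 [0.4667 0.518  0.0997]
0.0 [0.4714 0.521  0.0999]
0.03 [0.4759 0.5255 0.1   ]
0.06 [0.4805 0.5285 0.0998]
0.09 [0.4853 0.5331 0.0999]
0.12 [0.4898 0.536  0.1001]
0.15 [0.4945 0.5406 0.1002]
0.18 [0.4991 0.5436 0.1002]
0.21 [0.5053 0.5482 0.0998]
0.24 [0.5136 0.5512 0.0936]
nut px 0 
side 9997 0.10181136203049224
-0.18 [0.4426 0.499  0.1017]
-0.15 [0.4469 0.5029 0.1015]
-0.12 [0.4518 0.5066 0.1017]
-0.09 [0.4568 0.5106 0.1016]
-0.06 [0.4613 0.5143 0.1017]
-0.03 [0.466  0.5176 0.1017]
0.0 [0.471  0.5219 0.1017]
0.03 [0.4753 0.5253 0.1018]
0.06 [0.48   0.5291 0.1019]
0.09 [0.4849 0.5335 0.1019]
0.12 [0.4898 0.5366 0.1021]
0.15 [0.4951 0.5404 0.1018]
0.18 [0.4991 0.5454 0.1019]
0.21 [0.5036 0.548  0.1016]
0.24 [0.5107 0.5506 0.094 ]
0.27 [0.5325 0.5325 0.0941]
0.3 [0.5494 0.5684 0.0936]
0.33 [0.53   0.5553 0.0935]
nut px 64 [ 0.49314712 -0.02949501  0.10251467]
```

View pics/c.png

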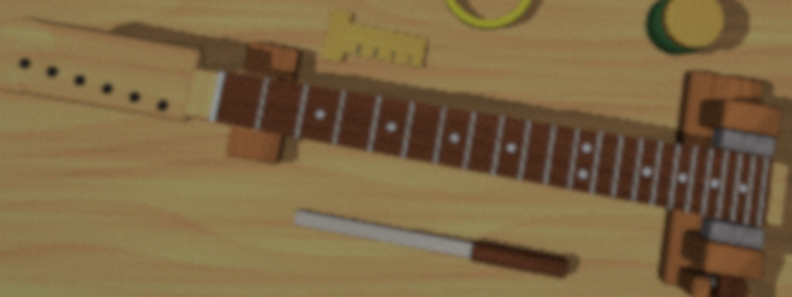

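The white nut sits at crop (217,96), which is about (0.528, 0.222, 0.101) in the world. The double dot at crop (585,160) fits fret 12 at y≈-0.10. The path along the treble side is clear at z≈0.09, since the jar is 68 mm high and the pillar base 24 mm. I'll go there with the fingers closed and approach by force.

```bash
cat >> h.py <<'E'
a=np.arctan(.1255)                       # treble edge direction
ue=np.array([np.sin(a),np.cos(a),0]); out=np.array([np.cos(a),-np.sin(a),0])
R=np.c_[-out,ue,[0,0,-1]]
def edge(s):   # edge point s m from nut (measured along neck)
    y0=.222-.0215*.141
    return np.array([.5219+.1255*(y0),y0,0])-ue*s
def pose(s,off,z=.092): return edge(s)+out*off+[0,0,z]
E
python3 - <<'E'
from bench import manip
from h import *
manip.set_gripper(0.0,20)
manip.move_ptp(pose(.030,.045,.2),R)
manip.move_l(pose(.030,.030))
manip.dwell(.3); f0=np.array(manip.current_force()); print(f0,manip.current_ee_pos(),pose(.03,.03))
for off in np.arange(.022,-.006,-.002):
    manip.move_l(pose(.030,off),max_speed=.03); manip.dwell(.1)
    f=np.array(manip.current_force())-f0; n=f@out
    print(round(off,3),np.round(n,2),np.round(f,2))
    if n>2.2: break
print(manip.current_time(),manip.current_ee_pos())
p,d=manip.grab_frame("top");cv2.imwrite("pics/t2.png",cv2.resize(p[195:330,50:410,::-1],None,fx=2.2,fy=2.2))
E
```

```text
[ 0.27058288 -0.49844922  0.62206238] [0.57568371 0.18548521 0.09251671] [0.57541135 0.1854663  0.092     ]
0.022 -1.17 [-1.17  0.01 -0.73]
0.02 -0.0 [ 0.07  0.53 -1.02]
0.018 0.55 [ 0.64  0.64 -0.17]
0.016 -0.34 [-0.28  0.48 -0.42]
0.014 0.55 [ 0.6   0.38 -0.35]
0.012 -0.21 [-0.2   0.16 -1.03]
0.01 0.83 [ 0.94  0.81 -0.95]
0.008 2.06 [ 2.14  0.47 -1.2 ]
0.006 2.46 [ 2.59  0.83 -0.92]
8.3667 [0.55172996 0.18852544 0.09207455]
```

View pics/t2.png

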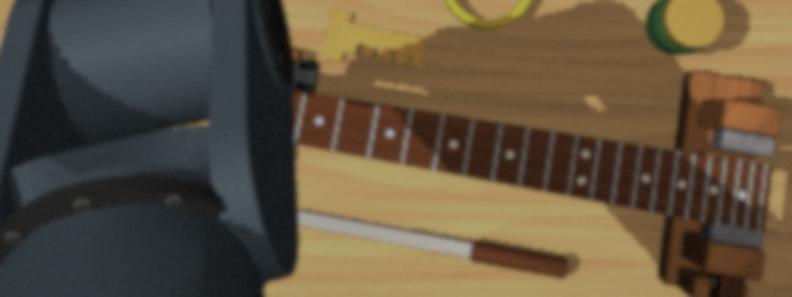

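Contact came at about 10 mm offset, as the 11 mm half-width predicts. The push is now about 5 mm (2.5–3 N). The picture shows the arm over the nut end and everything else unmoved. Now the slide, correcting by force.

```bash
python3 - <<'E'
from bench import manip
from h import *
f0=np.array([.27,-.5,.62])*0+np.array([.2,-.1,.2])
def push():
    L=[]
    for _ in range(8): L.append(np.array(manip.current_force())@out); manip.dwell(.04)
    return np.mean(L)
off=.006; b=0.15
for s in (.036,.07,.103,.133,.163,.19,.216,.24,.263,.294,.324,.35,.376):
    manip.move_l(pose(s,off),max_speed=.05)
    n=push()-b; print(s,round(off,4),round(n,2),round(manip.current_time(),1))
    if n<2.2 or n>4: off-=np.clip((3-n)/600*.6,-.002,.002)
    if n>5.5 or n<1: manip.move_l(pose(s,off),max_speed=.03); print('corr',push()-b)
print(manip.current_ee_pos(),manip.current_time())
for c in("top","side"):
    p,d=manip.grab_frame(c); np.savez(f"pics/{c}3.npz",p=p,d=d,**manip.get_calibration(c)); cv2.imwrite(f"pics/{c}3.png",p[:,:,::-1])
E
```

```text
0.036 0.006 3.53 9.0
0.07 0.006 3.41 10.2
0.103 0.006 3.68 11.3
0.133 0.006 3.84 12.4
0.163 0.006 3.34 13.5
0.19 0.006 3.16 14.5
0.216 0.006 3.08 15.5
0.24 0.006 2.97 16.5
0.263 0.006 3.18 17.4
0.294 0.006 3.17 18.5
0.324 0.006 3.05 19.6
0.35 0.006 2.71 20.6
0.376 0.006 2.76 21.6
[ 0.508544   -0.15482005  0.09202276] 21.6083
```

View pics/side3.png

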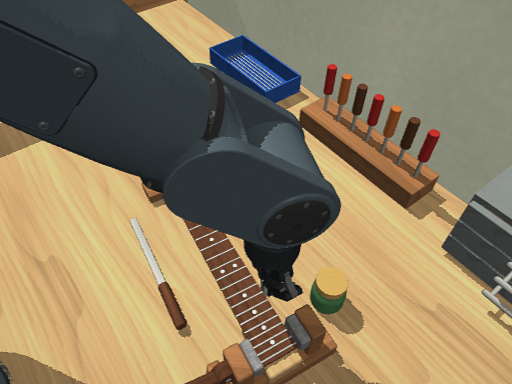

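View pics/top3.png

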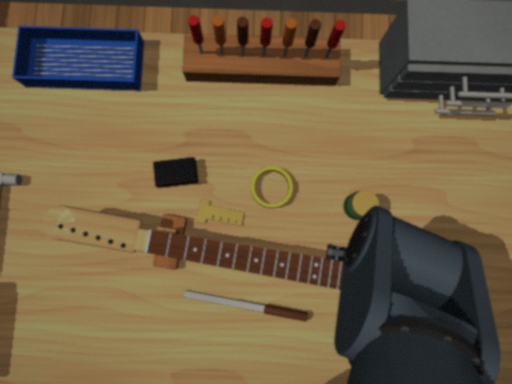

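The side view shows the closed fingertips at about (280,290), against the treble edge just short of the jaws. The jar, gauge, tape, block and file are where they were. The push stayed at 2.7–3.8 N throughout, and the TCP y of -0.155 matches fret 15 (-0.154).

```bash
python3 -c "
from bench import manip
print(manip.sign_off())"
```

```text
the job is handed in; nothing more can be done
None
```

I ran the closed fingertips along the treble edge from fret 1 to fret 15 with a light push of about 3 N, left them resting at the fifteenth fret, and handed the job in at about 22 s with the loose things undisturbed.

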